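Release the lid stay and shut the steriliser case

TASK

The lid of the white steriliser case stands open, locked by the steel stay beside its hinge. Lift the stay by its grip until its tooth is well clear of the pin on the lid and leave it raised, then lower the lid gently, without slamming it, until it is fully shut. Leave the bottles, the bowl and the buffing block where they are.

Things in the scene. Friction and masses are not known exactly. Their poses are not given: they have to be found in the camera images.
- case: White open-topped case, 200 mm deep (x), 240 wide (y), 85 high, fixed. Origin: centre of its underside; x points from its front to the hinge side (away from the robot), z up. The open lid (60 to 65 degrees) leans over it and blocks a gripper coming straight down on the stay's grip: come from the front, pointing forward and down, 25 to 45 degrees from vertical.
- lid_hinge (a point): Point on the lid's hinge axis, half-way along it; the axis runs along the case's y, 85 mm above the table. The lid's underside passes through it.
- lid (a joint): Lid angle (rad): 0 fully shut, positive open, range 0 to 1.13, stopped there. White plate 202 mm from hinge to front edge, 240 wide, 10 thick, about 350 g. The hinge is stiff: the lid stays where it is left; swinging it by its knob takes about 1 to 5 N. With the stay down it cannot go below about 1.0; with the stay lifted past about 0.25 it closes freely.
- lid_knob (a point): Centre of the lid's pull, a grey barrel 34 mm long (along the case's y), 22 mm diameter, on an 18 mm neck at the middle of the lid's front edge; 228 mm from the hinge axis, 6 mm above the plane of the lid's underside. Pinch it on its two flat ends; it turns between the fingers as the lid swings. Site axes: the case's when shut, turning with the lid.
- stay_pivot (a point): Pivot of the stay on its bracket, behind the lid hinge on the case's left (+y) side: in the case's frame at x = +140, y = +138, z = +130 mm. The pivot's axis runs along the case's y.
- stay (a joint): Stay angle (rad): 0 down and locked, positive lifted, range 0 to 0.7. Steel bar 12 mm thick, 165 long, reaching forward from its pivot, its middle plane 18 mm outside the lid's left edge; a tooth under it stands ahead of a 10 mm pin on the lid, cleared at about 0.25. Stays where it is left; lifting takes 2 to 3 N at the grip. A tilted gripper has room to lift it to about 0.4.
- stay_grip (a point): Centre of the stay's grey grip, a block 50 mm long (along the bar), 14 thick (along the case's y), 26 high, at the bar's front end, 140 mm ahead of the pivot and 15 below it when down: 115 mm above the table, 30 above the case's rim. Pinch it across its thickness and lead it up an arc about the pivot. Site axes: the case's when down, turning with the stay.
- polish_a: dark or white nail-polish bottle, upright, round, 32 mm diameter, 86 mm tall, 60 g, loose; origin at the centre of its underside. A bystander: stands left of the case.
- polish_b: dark or white nail-polish bottle, upright, round, 32 mm diameter, 86 mm tall, 60 g, loose; origin at the centre of its underside. A bystander: stands ahead of the case, to the right.
- polish_c: dark or white nail-polish bottle, upright, round, 32 mm diameter, 86 mm tall, 60 g, loose; origin at the centre of its underside. A bystander: stands right of the case.
- buffer: Violet buffing block, 75 x 32 x 26 mm, loose, lying ahead of the case to the left; origin at the centre of its underside. A bystander.
- bowl: White plastic bowl, 150 mm wide, 65 mm high, loose, far to the right; origin at the centre of its underside. A bystander.
- pump: White bottle with a black label, 64 mm diameter, 170 mm tall, loose, to the right; origin at the centre of its underside. A bystander.

How it is judged (in metres and radians):
On the way, in this order (a step that is already met when the one before it is completed fails the run):
1. the stay is lifted clear of the pin (above 0.28 rad) while the lid still stands open (value of joint stay above 0.28 rad and value of joint lid above 0.9 rad), for 0.2 s.
2. the lid is fully shut (below 0.05 rad) (value of joint lid below 0.05 rad), for 0.2 s.
At the end, for the whole second after the job is handed in: The lid is fully shut (its front edge less than about 10 mm up: below 0.05 rad) and at rest, the stay still raised (above 0.2 rad) (value of joint lid below 0.05 rad and value of joint stay above 0.2 rad and velocity of joint lid between -0.05 and 0.05 rad/s); the robot touches nothing.
It fails at once if the lid is slammed (closing faster than 2 rad/s) (velocity of joint lid below -2 rad/s).
It fails at once if a bottle, the bowl or the buffing block is pushed more than 30 mm away or tipped over (distance of any of polish_a, polish_b, polish_c, buffer, bowl, pump from where it was at the start of the episode above 0.03 m or angle between any of polish_a, polish_b, polish_c, buffer, bowl, pump's own z axis and vertical above 0.5 rad).
It also fails if it takes over 53 s, if anything falls off the work surface, if the arm or the gripper's body presses on something with over 40 N, if the wrist force passes 120 N, or if a joint passes its speed limit or range.

ROBOT

A 6-joint arm with a two-finger parallel gripper is mounted at the origin on the work surface. World frame = base frame: x ahead of the robot, y to its left, z up, the work surface at z = 0. Lengths are in m, angles in degrees, forces in N, time in s.
With the tool pointing down it reaches from about 0.4 to 0.825 m from the base axis. Payload 7 kg.
Tool frame: the origin (TCP) lies on the centre line of the jaws, within the pads' length; the fingertips stand 11 mm ahead of it and the grasp point (between the pads) lies 8 mm behind it; z points along the fingers, y is the line along which they close (so a half turn about z gives the same grasp; the last joint's range is limited). The gripper opens to 88 mm and grips with 3 to 60 N. Pads are 19 mm wide; open, the fingers measure 130 mm over their backs; the gripper's body (78 mm by 193 mm) begins 47 mm behind the grasp point.
Start: joints at [92.653, 20.546, 0.682, 0, -70.136, -16.507], TCP at [0.162, 0.655, 0.238] pointing down, gripper open.
Joint ranges: [-176.03, 176.03], [-82.01, 121.73], [-58.28, 71.71], [-173.87, 95.51], [-174.79, -0.11], [-173.66, 173.66]. Speed limits (degrees/s): [136.94, 136.94, 172.46, 180, 180, 180].

INTERFACE

Orientations are given as [roll, pitch, yaw] about the fixed x, y, z axes, in that order (R = Rz(yaw) Ry(pitch) Rx(roll)).
In Python, from plant import r, capture, camera_model, job gives the robot as it stands.
- The arm moves only by the tool drive_tool, never from a script. Its argument "increments" is a list that holds one entry, the list of rows, each a list of 5 numbers: the gripper's target within -1 to 1 (fully open at 1, half-way at 0, shut at -1), then the shift along the tool's x, y, z scaled (see below), then the turn about the tool's z scaled (see below). In form: [[[gripper, tx, ty, tz, roll], ...]]. A call has 1 to 5 rows; each row is the pose to reach, as a shift and turn from the pose commanded when the call began, along the tool's axes at that moment, turning the shorter way round; what a row does not reach only later rows make up. The controller multiplies each number of a shift by 120 mm and each number of a turn by 360 degrees. A row lasts 1/8 s, in which the tool goes at most 62.5 mm and 10.7 degrees, less where a joint would pass 70% of its speed; a pose out of reach is approached as far as the arm can. A call with a number of a shift or a turn outside -1 to 1 is refused whole. A call with a gripper value outside its range is refused whole. The fingers move at their own pace and stop on an object; "squeeze" is the grip in N (left out, the last holds). Time passes only in rows, so rows that repeat a pose let the fingers close. It gives the time, the measured TCP pose, the force, the opening and the grip force at its end, in the units of the state.
- r.get_state(): the state, without advancing time (a new reading comes with each control period).
- capture(name): name is "scene" or "top" or "wrist"; returns the picture (420x560x3 uint8, red, green, blue); there is no depth.
- camera_model(name): a dict with "camera_matrix" (3x3 intrinsics, pixels), "k1" (the pictures are not rectified: a ray, as slopes to the right and down, at radius r is drawn at 1 + k1 r^2 times it, then the intrinsics apply), "rvec" (rotation vector, rad) and "tvec" (3), from world to camera coordinates, as OpenCV has them. Camera axes: x right, y down, z forward; pixel columns grow to the right and rows downward; lengths in m; the calibration is good to about 2 mm. A picture is of the moment at which its call begins: read the wrist's pose just before it. camera_model takes no time and is no camera call; for the wrist camera it gives the pose at the moment of the call.
- job.close_job(): hands the job in; it is judged then, once.
The state is a dict: "time_s": time; "joints": joint angles; "qd": joint speeds; "joint_torque": joint torques, N m; "tcp_pos": TCP position; "eef_rot": TCP orientation; "contact_force": force on the tool from outside, world axes, zero at the start; "moment": the same for the moment, N m; "gripper_width": finger opening in m; "gripper_force": force on a finger pad.
Only numpy, scipy, OpenCV 4.12 (cv2) and the standard library are available. Lean on these libraries where they do the work, as an engineer would, in place of code of your own. Each camera call takes 0.05 s, during which the arm holds its last target. There are 200 camera calls.

## Working session

There is one attempt and no reset: what is moved stays moved. The work goes in short steps, Python scripts to look and compute and a tool call to move; the robot and the scene stay as the last step left them, time stands still between calls to the robot, and variables do not carry over. Pictures are saved under pics/ and viewed, at most 14 in all, crops included, and the job is handed in when it is done.

Besides the shell and the picture viewer there is one more tool, called after "Emit:" as name(argument=value, ...), one argument or row to a line, values as JSON. drive_tool: Moves the arm, as the interface text tells. Its arguments: {"type":"object","properties":{"increments":{"type":"array"},"squeeze":{"type":"number"}},"required":["increments"]}

```bash
ls; mkdir -p pics
python3 - <<'E'
from plant import r,capture,camera_model
import cv2
for n in("scene","top"):
    cv2.imwrite(f"pics/{n}0.png",capture(n)[:,:,::-1]); print(n,camera_model(n))
print(r.get_state())
E
```

```text
pics
scene {'camera_matrix': array([[526.94556693,   0.        , 288.08318597],
       [  0.        , 526.94556693, 200.3505638 ],
       [  0.        ,   0.        ,   1.        ]]), 'k1': -0.17111774937370688, 'rvec': array([ 2.01593406,  0.96663739, -0.50540858]), 'tvec': array([-0.31530837, -0.19215883,  1.5889659 ])}
top {'camera_matrix': array([[453.99477745,   0.        , 273.02254531],
       [  0.        , 453.99477745, 206.99441345],
       [  0.        ,   0.        ,   1.        ]]), 'k1': -0.11749641359982783, 'rvec': array([ 2.15865537, -2.19250351,  0.0676229 ]), 'tvec': array([-0.03122667,  0.56037796,  0.99107912])}
{'time_s': 0.1, 'joints': array([ 9.26529872e+01,  2.05870971e+01,  6.39500657e-01, -1.80162326e-02,
       -7.01365976e+01, -1.65061522e+01]), 'qd': array([-0.06624497, -0.05846499,  0.01116722,  0.07005344, -0.14504218,
       -0.11815578]), 'joint_torque': array([-1.73703407e-03, -5.84163666e+01,  2.93747824e+01,  7.01544374e+00,
        1.00922061e-02, -5.87256682e-05]), 'tcp_pos': array([0.16154918, 0.65494711, 0.23672176]), 'eef_rot': array([ 1.79914463e+02, -7.68386254e-03, -1.38592933e+01]), 'contact_force': array([ 0.42082135,  0.12804884, -0.35862677]), 'moment': array([-0.03509991,  0.02873815, -0.03107195]), 'gripper_force': 0.0, 'gripper_width': 0.0877195459879641}
```

View pics/scene0.png

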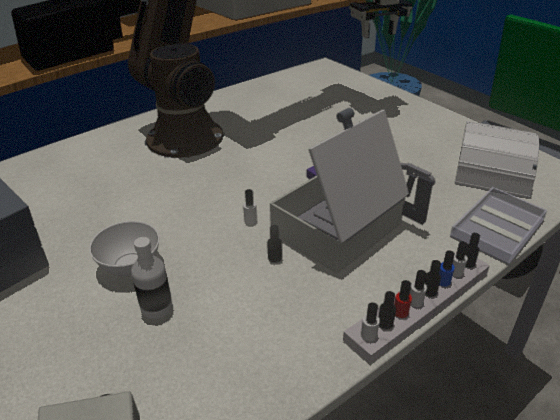

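View pics/top0.png

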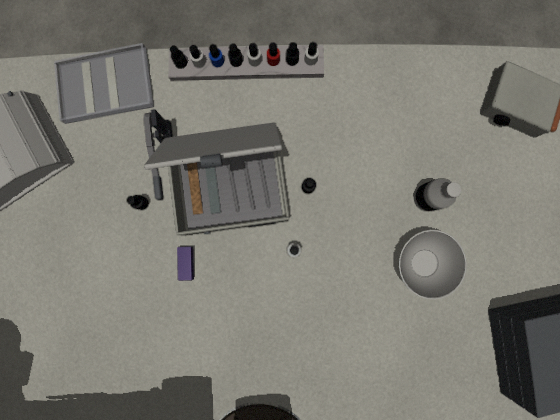

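Run:
```python
import cv2
a=cv2.imread("pics/top0.png")[100:280,120:320]
cv2.imwrite("pics/topc.png",cv2.resize(cv2.convertScaleAbs(a,alpha=1.6),None,fx=3.3,fy=3.3,interpolation=cv2.INTER_CUBIC)[:600])
a=cv2.imread("pics/scene0.png")[95:275,235:445]
cv2.imwrite("pics/scenec.png",cv2.resize(cv2.convertScaleAbs(a,alpha=1.6),None,fx=3.3,fy=3.3,interpolation=cv2.INTER_CUBIC))
```

```text
(no output)
```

View pics/topc.png

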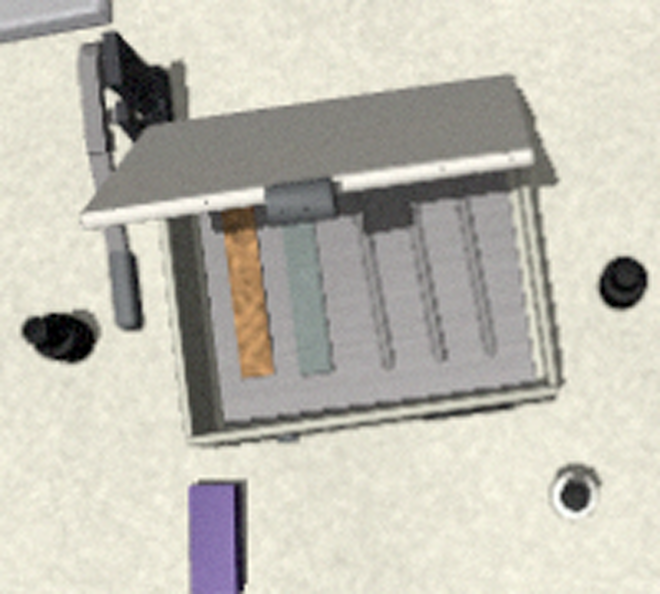

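View pics/scenec.png

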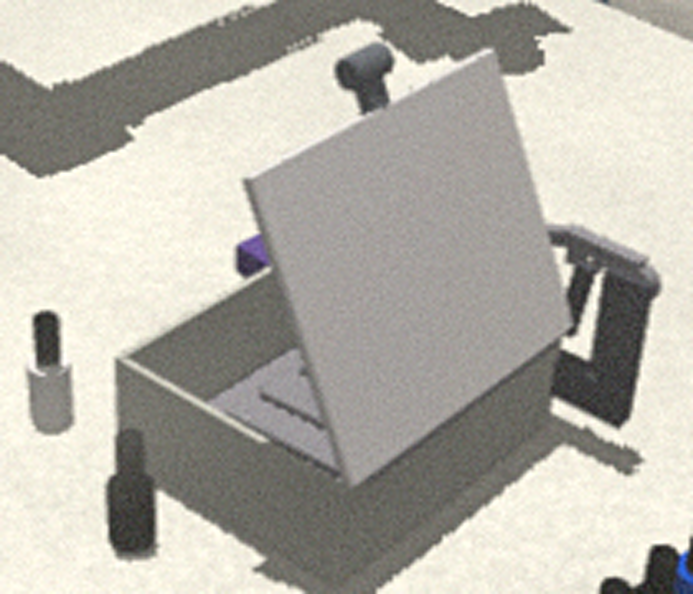

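```bash
cat > h.py <<'E'
import numpy as np, cv2
from plant import r,capture,camera_model
from scipy.optimize import least_squares
def proj(c,P):
    m=c; Rm=cv2.Rodrigues(m["rvec"])[0]; q=P@Rm.T+m["tvec"]; u=q[:,:2]/q[:,2:]
    u=u*(1+m["k1"]*(u**2).sum(1,keepdims=True)); K=m["camera_matrix"]
    return u@K[:2,:2].T+K[:2,2]
def lidpt(s,n,y,th): return [.1-s*np.cos(th)+n*np.sin(th),y,.085+s*np.sin(th)+n*np.cos(th)]
def world(p,P):
    c,s=np.cos(p[2]),np.sin(p[2]); P=np.atleast_2d(P)
    return np.c_[p[0]+c*P[:,0]-s*P[:,1],p[1]+s*P[:,0]+c*P[:,1],P[:,2]]
def case(p,P):
    c,s=np.cos(p[2]),np.sin(p[2]); P=np.atleast_2d(P); d=P[:,:2]-p[:2]
    return np.c_[c*d[:,0]+s*d[:,1],-s*d[:,0]+c*d[:,1],P[:,2]]
E
python3 - <<'E'
from h import *
L=.202
f=lambda th:[lidpt(.228,.006,0,th),lidpt(L,.01,.12,th),lidpt(L,.01,-.12,th),lidpt(0,.01,-.12,th),[-.1,.12,.085],[-.1,-.12,.085],[-.025,.138,.128]]
top=np.array([[301,198],[92,208],[531,150],[513,78],[191,441],[560,392],[128,322]])/3.3+[120,100]
sc=np.array([[365,66],[495,50],[249,180],[350,485],[118,360]])/3.3+[235,95]
ct,cs=camera_model("top"),camera_model("scene")
def res(p):
    W=world(p,f(p[3])); return np.r_[(proj(ct,W)-top).ravel(),(proj(cs,W[[0,1,2,3,5]])-sc).ravel()]
s=least_squares(res,[.6,.1,.1,1.08],loss="soft_l1"); p=s.x
print(p,np.degrees(p[2:])); print(res(p).reshape(-1,2).round(1)); np.save("p.npy",p)
print("grip",world(p,[0,.138,.115]),"front",world(p,[-.025,.138,.115]),"knob",world(p,lidpt(.228,.006,0,p[3])))
E
```

```text
[0.61544562 0.05648073 0.11868972 1.10765846] [ 6.80042029 63.46415476]
[[ 0.3 -0.1]
 [-4.3  0.2]
 [ 1.2 -1.6]
 [ 0.5 -3. ]
 [-2.   0.1]
 [-0.3 -0.3]
 [-0.7  0.1]
 [-1.  -0.1]
 [-0.3 -1.5]
 [-0.8 -1.6]
 [ 0.4  1.5]
 [-2.2 -1.7]]
grip [[0.59910487 0.19350985 0.115     ]] front [[0.57428076 0.19054957 0.115     ]] knob [[0.61892814 0.05689602 0.29166189]]
```

```bash
cat >> h.py <<'E'
from scipy.spatial.transform import Rotation as Ro
def tool(target,dyaw=None):
    s=r.get_state(); R=Ro.from_euler("xyz",s["eef_rot"],degrees=True).as_matrix()
    return (R.T@(np.asarray(target)-s["tcp_pos"])/.12).round(4)
def ray(c,uv,z):
    K=c["camera_matrix"]; R=cv2.Rodrigues(c["rvec"])[0]
    d=np.array([[c["k1"],0,0,0]],float); u=cv2.undistortPoints(np.array([[uv]],float),K,d).ravel()
    o=-R.T@c["tvec"]; v=R.T@np.r_[u,1]; return o+v*(z-o[2])/v[2]
E
python3 - <<'E'
from h import *
p=np.load("p.npy"); s=r.get_state()
c=camera_model("wrist"); R=Ro.from_euler("xyz",s["eef_rot"],degrees=True).as_matrix()
o=-cv2.Rodrigues(c["rvec"])[0].T@c["tvec"]; print("cam in tool",R.T@(o-s["tcp_pos"]))
a=ray(camera_model("top"),(120+35/3.3,100+330/3.3),.086); b=ray(camera_model("top"),(120+72/3.3,100+337/3.3),.03)
print("polish_a",a,b,case(p,[a,b]))
for P in ([-.12,.138,.20],[-.034,.138,.115]): w=world(p,P)[0]; print(w,tool(w))
E
```

```text
cam in tool [ 0.07158869  0.00049278 -0.14653653]
polish_a [0.57462974 0.2614187  0.086     ] [0.57485865 0.25418484 0.03      ] [[-0.01626177  0.20832922  0.086     ]
 [-0.01689104  0.20111914  0.03      ]]
[0.47994912 0.1793005  0.2       ] [3.5255 3.2123 0.3113]
[0.56534407 0.18948387 0.115     ] [4.196  2.9584 1.0193]
```

Emit:
drive_tool(
  increments=[
    [[-0.2,0.2,0.18,0,0.029],[-0.2,0.4,0.36,0,0.058],[-0.2,0.6,0.55,0,0.087],[-0.2,0.8,0.74,0,0.116],[-0.2,1,0.92,0,0.145]],
  ],
)

```text
time_s: 0.72
tcp_pos: [0.2521, 0.5182, 0.2372]
eef_rot: [180.0, -0.0, -66.4]
contact_force: [0.5, 0.1, -0.5]
gripper_width: 0.0431
gripper_force: 0.0
```

Run:
```python
from h import *
p=np.load("p.npy")
for P in ([-.12,.138,.237],): print(tool(world(p,P)[0]),r.get_state()["joints"].round(1))
```

```text
[ 3.348e+00 -6.093e-01  3.100e-03] [ 83.5  11.3 -12.1  -0.  -66.6 -59.9]
```

Emit:
drive_tool(
  increments=[
    [[-0.2,0.2,-0.035,0,0.029],[-0.2,0.4,-0.07,0,0.058],[-0.2,0.6,-0.11,0,0.087],[-0.2,0.8,-0.145,0,0.116],[-0.2,1,-0.18,0,0.146]],
  ],
)

```text
time_s: 1.35
tcp_pos: [0.3204, 0.4176, 0.2373]
eef_rot: [180.0, -0.0, -118.9]
contact_force: [-0.5, 0.0, 0.1]
gripper_width: 0.0351
gripper_force: 0.0
```

Run:
```python
from h import *
p=np.load("p.npy")
for P in ([-.12,.138,.237],): print(tool(world(p,P)[0]),r.get_state()["joints"].round(1))
```

```text
[ 1.0956 -2.1236  0.0029] [  73.9    6.5  -17.9   -0.   -65.5 -102.8]
```

Emit:
drive_tool(
  increments=[
    [[-0.2,0.104,-0.2,0,0.03],[-0.2,0.208,-0.4,0,0.06],[-0.2,0.312,-0.6,0,0.09],[-0.2,0.416,-0.8,0,0.12],[-0.2,0.52,-1,0,0.151]],
  ],
)

```text
time_s: 1.98
tcp_pos: [0.396, 0.3054, 0.2373]
eef_rot: [-180.0, -0.0, -172.6]
contact_force: [-0.4, 0.6, 0.7]
gripper_width: 0.0346
gripper_force: 0.0
```

Run:
```python
from h import *
p=np.load("p.npy")
for P in ([-.12,.138,.237],): print(tool(world(p,P)[0]),r.get_state()["joints"].round(1))
```

```text
[-0.5591 -1.1317  0.0029] [  60.2    3.9  -20.9   -0.   -65.2 -142.8]
```

Emit:
drive_tool(
  increments=[
    [[-0.2,-0.11,-0.2,0,0],[-0.2,-0.22,-0.4,0,0],[-0.2,-0.33,-0.6,0,0],[-0.2,-0.44,-0.8,0,0],[-0.2,-0.55,-1,0,0]],
  ],
)

```text
time_s: 2.6
tcp_pos: [0.4775, 0.1954, 0.2373]
eef_rot: [-180.0, -0.0, -172.3]
contact_force: [-0.2, 0.6, -0.6]
gripper_width: 0.0354
gripper_force: 0.0
```

Run:
```python
from h import *
p=np.load("p.npy")
cv2.imwrite("pics/w1.png",np.hstack([capture("wrist")])[:,:,::-1]); cv2.imwrite("pics/t1.png",capture("top")[:,:,::-1])
for P in ([-.12,.138,.237],[-.06,.138,.118]): print(tool(world(p,P)[0]),r.get_state()["joints"].round(1))
```

```text
[ 1.000e-04 -1.286e-01  1.200e-03] [  44.     5.5  -19.1    0.   -65.4 -126.4]
[-0.5006 -0.1351  0.9925] [  44.     5.5  -19.1    0.   -65.4 -126.4]
```

View pics/w1.png

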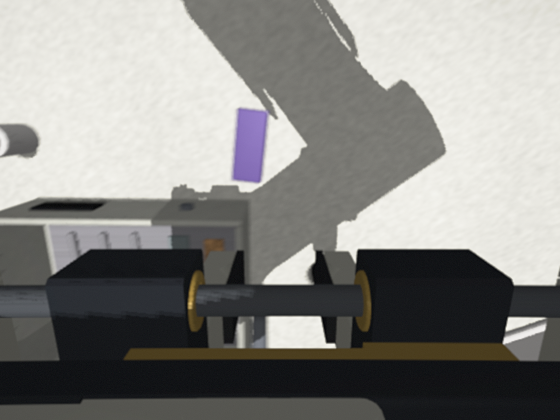

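Emit:
drive_tool(
  increments=[
    [[-0.2,-0.1,-0.03,0.2,0.0025],[-0.2,-0.2,-0.06,0.4,0.0025],[-0.2,-0.3,-0.09,0.6,0.0025],[-0.2,-0.4,-0.12,0.8,0.0025],[-0.2,-0.5,-0.135,0.99,0.0025]],
  ],
)

```text
time_s: 3.32
tcp_pos: [0.5389, 0.1884, 0.1177]
eef_rot: [-180.0, -0.0, -173.2]
contact_force: [0.6, -0.6, -0.5]
gripper_width: 0.0353
gripper_force: 0.0
```

Run:
```python
from h import *
p=np.load("p.npy")
for n in("scene","top","wrist"): cv2.imwrite(f"pics/{n}2.png",capture(n)[:,:,::-1])
t,w,s=[cv2.imread(f"pics/{n}2.png") for n in("top","wrist","scene")]
cv2.imwrite("pics/m2.png",np.hstack([cv2.resize(t[140:240,100:220],None,fx=3.3,fy=3.3,interpolation=2),cv2.resize(w[220:420,150:420],None,fx=1.48,fy=1.65)]))
print(tool(world(p,[-.034,.138,.114])[0]),case(p,r.get_state()["tcp_pos"][None]))
```

```text
[-0.2265 -0.0143  0.0281] [[-0.06117199  0.13972618  0.1174416 ]]
```

View pics/m2.png

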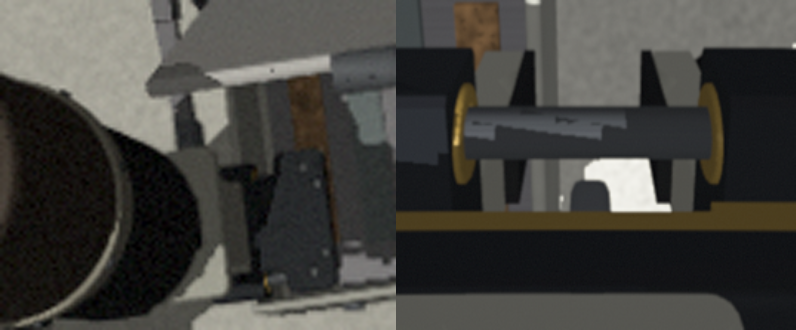

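Emit:
drive_tool(
  increments=[
    [[-0.2,-0.05,-0.007,0.028,0],[-0.2,-0.1,-0.014,0.028,0],[-0.2,-0.15,-0.014,0.028,0],[-0.2,-0.19,-0.014,0.028,0],[-0.2,-0.22,-0.014,0.028,0]],
  ],
)

```text
time_s: 4.1
tcp_pos: [0.5657, 0.1898, 0.1155]
eef_rot: [180.0, 0.0, -173.2]
contact_force: [-0.7, 0.4, 1.3]
gripper_width: 0.0347
gripper_force: 0.0
```

Run:
```python
from h import *
p=np.load("p.npy")
for n in("scene","top","wrist"): cv2.imwrite(f"pics/{n}3.png",capture(n)[:,:,::-1])
t,w,s=[cv2.imread(f"pics/{n}3.png") for n in("top","wrist","scene")]
cv2.imwrite("pics/m3.png",np.hstack([cv2.resize(t[140:240,100:220],None,fx=3.3,fy=3.3,interpolation=2),cv2.resize(s[60:180,290:430],None,fx=2.75,fy=2.75)]))
print(case(p,r.get_state()["tcp_pos"][None]),r.get_state()["contact_force"])
```

```text
[[-0.03394485  0.1382467   0.11530683]] [-0.59151943  0.15174694  0.86939949]
```

View pics/m3.png

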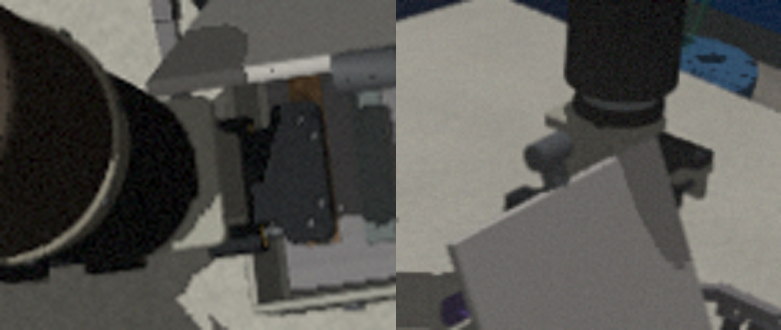

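Emit:
drive_tool(
  increments=[
    [[-0.2,-0.012,0,0,0],[-0.2,-0.024,0,0,0],[-0.2,-0.036,0,0,0],[-0.2,-0.048,0,0,0],[-0.2,-0.06,0,0,0]],
  ],
)

```text
time_s: 4.88
tcp_pos: [0.5717, 0.1904, 0.1153]
eef_rot: [-180.0, -0.1, -173.2]
contact_force: [-5.0, -0.5, 1.7]
gripper_width: 0.035
gripper_force: 0.0
```

Emit:
drive_tool(
  increments=[
    [[-0.2,-0.005,0,0,0],[-0.2,-0.01,0,0,0],[-0.2,-0.015,0,0,0],[-0.2,-0.02,0,0,0],[-0.2,-0.025,0,0,0]],
  ],
)

```text
time_s: 5.5
tcp_pos: [0.572, 0.1902, 0.1151]
eef_rot: [-180.0, -0.3, -173.2]
contact_force: [-23.3, 1.2, 9.6]
gripper_width: 0.035
gripper_force: 0.0
```

Emit:
drive_tool(
  increments=[
    [[-0.2,0.02,0,0,0],[-1,0.02,0,0,0],[-1,0.02,0,0,0],[-1,0.02,0,0,0],[-1,0.02,0,0,0]],
  ],
  squeeze=40,
)

```text
time_s: 6.12
tcp_pos: [0.5718, 0.1921, 0.1149]
eef_rot: [179.9, -0.1, -173.2]
contact_force: [-9.6, 5.9, 0.7]
gripper_width: 0.0136
gripper_force: 40.0
```

Emit:
drive_tool(
  increments=[
    [[-1,0,0,-0.04,0],[-1,0,0,-0.08,0],[-1,0,0,-0.12,0],[-1,0,0,-0.16,0],[-1,0,0,-0.2,0]],
  ],
  squeeze=25,
)

```text
time_s: 6.75
tcp_pos: [0.5722, 0.1923, 0.1385]
eef_rot: [179.9, -0.1, -173.2]
contact_force: [-3.8, 6.5, -3.9]
gripper_width: 0.0141
gripper_force: 25.0
```

Emit:
drive_tool(
  increments=[
    [[-1,0,0,-0.06,0],[-1,0,0,-0.12,0],[-1,0,0,-0.18,0],[-1,0,0,-0.24,0],[-1,0,0,-0.28,0]],
  ],
)

```text
time_s: 7.38
tcp_pos: [0.5739, 0.1927, 0.1696]
eef_rot: [179.7, 0.0, -173.4]
contact_force: [11.4, 5.2, -33.7]
gripper_width: 0.0138
gripper_force: 24.9
```

Run:
```python
from h import *
p=np.load("p.npy")
for n in("scene","top","wrist"): cv2.imwrite(f"pics/{n}4.png",capture(n)[:,:,::-1])
t,w,s=[cv2.imread(f"pics/{n}4.png") for n in("top","wrist","scene")]
cv2.imwrite("pics/m4.png",np.hstack([cv2.resize(t[100:220,100:220],None,fx=3,fy=3,interpolation=2),cv2.resize(s[100:240,310:450],(360,360),interpolation=2)]))
print(case(p,r.get_state()["tcp_pos"][None]),r.get_state()["contact_force"],r.get_state()["gripper_width"])
```

```text
[[-0.02523116  0.14010488  0.16966763]] [  8.01950544   5.22142203 -23.73698936] 0.014070758296328697
```

View pics/m4.png

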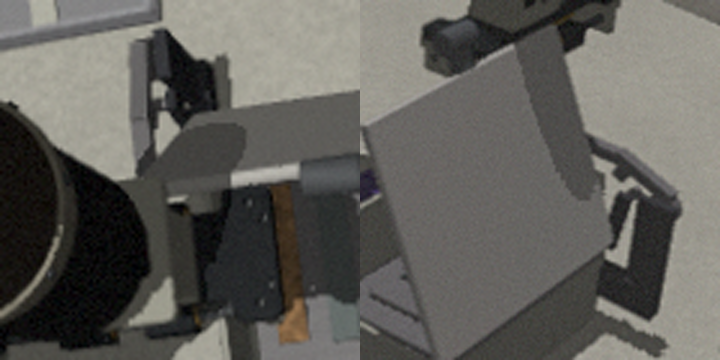

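Emit:
drive_tool(
  increments=[
    [[-1,0,0,0.01,0],[-0.2,0,0,0.01,0],[-0.2,0,0,0.01,0],[-0.2,0.02,0,0.01,0],[-0.2,0.1,0,0.01,0]],
  ],
)

```text
time_s: 8.15
tcp_pos: [0.562, 0.1894, 0.1726]
eef_rot: [180.0, 0.1, -173.2]
contact_force: [-0.5, -0.2, 0.4]
gripper_width: 0.0349
gripper_force: 0.0
```

Emit:
drive_tool(
  increments=[
    [[-0.2,0.15,0,0,0],[-0.2,0.3,0,0,0],[-0.2,0.5,0,0,0],[-0.2,0.7,0,-0.2,0],[-0.2,0.9,0,-0.5,0]],
  ],
)

```text
time_s: 8.78
tcp_pos: [0.4528, 0.1759, 0.2323]
eef_rot: [-180.0, -0.0, -173.2]
contact_force: [0.6, 0.5, 1.3]
gripper_width: 0.0348
gripper_force: 0.0
```

Run:
```python
from h import *
p=np.load("p.npy")
for n in("scene","top"): cv2.imwrite(f"pics/{n}5.png",capture(n)[:,:,::-1])
t,s=[cv2.imread(f"pics/{n}5.png") for n in("top","scene")]
cv2.imwrite("pics/m5.png",np.hstack([cv2.resize(t[90:230,120:260],(400,400),interpolation=2),cv2.resize(s[80:240,300:460],(400,400),interpolation=2)]))
for th in(0.,.2,.3,.4):
    P=np.array([[-.165,0,-.002],[-.115,0,-.002],[-.165,0,-.028]]); P=np.c_[.14+P[:,0]*np.cos(th)+P[:,2]*np.sin(th),[.138]*3,.13-P[:,0]*np.sin(th)+P[:,2]*np.cos(th)]
    W=world(p,P); print(th,((proj(camera_model("top"),W)-[120,90])*400/140).round(0).tolist(),((proj(camera_model("scene"),W)-[300,80])*2.5).round(0).tolist())
print(case(p,r.get_state()["tcp_pos"][None]))
```

```text
0.0 [[109.0, 308.0], [101.0, 238.0], [118.0, 311.0]] [[172.0, 188.0], [214.0, 207.0], [169.0, 211.0]]
0.2 [[95.0, 299.0], [92.0, 231.0], [106.0, 310.0]] [[177.0, 159.0], [218.0, 186.0], [170.0, 180.0]]
0.3 [[88.0, 291.0], [87.0, 224.0], [100.0, 306.0]] [[182.0, 145.0], [222.0, 177.0], [173.0, 165.0]]
0.4 [[81.0, 280.0], [82.0, 216.0], [93.0, 299.0]] [[188.0, 132.0], [227.0, 168.0], [177.0, 151.0]]
[[-0.14600642  0.13879699  0.23661708]]
```

View pics/m5.png

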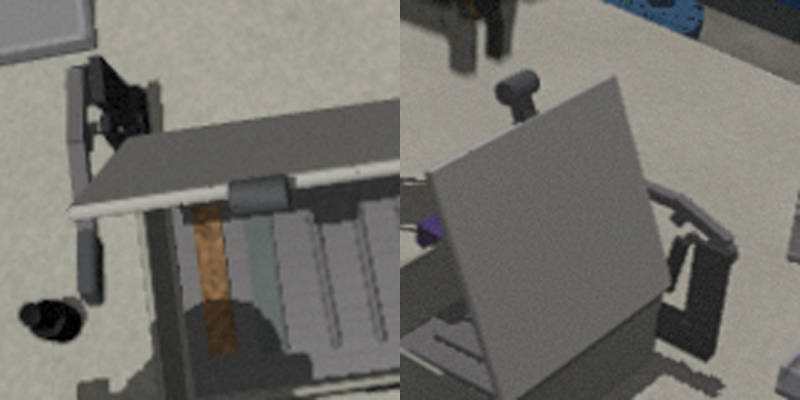

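Run:
```python
from h import *
p=np.load("p.npy")
for f in("top0","top5"):
    g=cv2.imread(f"pics/{f}.png",0)[176:200,140:166]; 
    print(f)
    for i in range(2,24,1):
        row=g[i].astype(int); j=np.where(row<85)[0]; print(i+176,(j+140).tolist(), end=" | ")
    print()
for th in(0.,.25,.3,.35,.4):
    P=np.array([[-.16,0,-.002],[-.12,0,-.002]]); P=np.c_[.14+P[:,0]*np.cos(th)+P[:,2]*np.sin(th),[.138]*2,.13-P[:,0]*np.sin(th)+P[:,2]*np.cos(th)]
    print(th,proj(camera_model("top"),world(p,P)).round(1).tolist())
```

```text
top0
178 [153, 154, 155, 156, 157, 158, 159, 160] | 179 [153, 154, 155, 156, 157, 158, 159, 160] | 180 [153, 154, 155, 156, 157, 158, 159, 160, 161] | 181 [154, 155, 156, 157, 158, 159, 160, 161] | 182 [153, 154, 155, 156, 157, 158, 159, 160, 161] | 183 [154, 155, 156, 157, 158, 159, 160, 161] | 184 [154, 155, 156, 157, 158, 159, 160, 161] | 185 [154, 155, 156, 157, 158, 159, 160, 161] | 186 [154, 155, 156, 157, 158, 159, 160, 161] | 187 [154, 155, 156, 157, 158, 159, 160, 161] | 188 [154, 155, 156, 157, 158, 159, 160, 161, 162] | 189 [154, 155, 156, 157, 158, 159, 160, 161, 162] | 190 [154, 155, 156, 157, 158, 159, 160, 161, 162] | 191 [154, 155, 156, 157, 158, 159, 160, 161, 162] | 192 [155, 156, 157, 158, 159, 160, 161, 162] | 193 [155, 156, 157, 158, 159, 160, 161, 162] | 194 [142, 143, 144, 145, 155, 156, 157, 158, 159, 160, 161, 162] | 195 [140, 141, 142, 143, 144, 145, 146, 147, 155, 156, 157, 158, 159, 160, 161, 162] | 196 [140, 141, 142, 143, 144, 145, 146, 147, 155, 156, 157, 159, 160, 161, 162, 163] | 197 [140, 141, 142, 143, 144, 145, 146, 147, 148, 155, 156, 157, 158, 15
[... 856 characters left out ...]
5] | 191 [148, 149, 150, 151, 152, 153, 154, 155] | 192 [148, 149, 150, 151, 152, 153, 154, 155] | 193 [148, 149, 150, 151, 152, 153, 154, 155] | 194 [142, 143, 144, 145, 149, 150, 151, 152, 153, 154, 155] | 195 [140, 141, 142, 143, 144, 145, 146, 147, 150, 151, 152, 153, 154, 155] | 196 [140, 141, 142, 143, 144, 145, 146, 147, 151, 152, 153, 154] | 197 [140, 141, 142, 143, 144, 145, 146, 147, 148] | 198 [140, 141, 142, 143, 144, 145, 146, 147, 148] | 199 [140, 141, 142, 143, 144, 145, 146, 147, 148, 149] | 
0.0 [[157.8, 195.2], [155.6, 175.8]]
0.25 [[152.1, 190.9], [151.4, 172.0]]
0.3 [[150.8, 189.3], [150.5, 170.8]]
0.35 [[149.6, 187.6], [149.5, 169.4]]
0.4 [[148.3, 185.7], [148.6, 167.9]]
```

Run:
```python
from h import *
p=np.load("p.npy")
for P in([-.065,.1395,.147],[-.0285,.1395,.147]): print(tool(world(p,P)[0]))
```

```text
[-0.6695  0.0016  0.7518]
[-9.737e-01  9.000e-04  7.541e-01]
```

Emit:
drive_tool(
  increments=[
    [[-0.2,-0.15,0,0.2,0],[-0.2,-0.35,0,0.45,0],[-0.2,-0.5,0,0.65,0],[-0.2,-0.62,0,0.752,0],[-0.2,-0.67,0,0.752,0]],
  ],
)

```text
time_s: 9.5
tcp_pos: [0.5341, 0.1858, 0.1411]
eef_rot: [-180.0, -0.0, -173.2]
contact_force: [0.1, 0.3, 0.3]
gripper_width: 0.0351
gripper_force: 0.0
```

Emit:
drive_tool(
  increments=[
    [[-0.2,-0.08,0,0,0],[-0.2,-0.16,0,0,0],[-0.2,-0.24,0,0,0],[-0.2,-0.29,0,0,0],[-0.2,-0.305,0,0,0]],
  ],
)

```text
time_s: 10.12
tcp_pos: [0.5704, 0.1904, 0.1415]
eef_rot: [-180.0, -0.0, -173.2]
contact_force: [-0.3, 0.5, 0.0]
gripper_width: 0.0353
gripper_force: 0.0
```

Emit:
drive_tool(
  increments=[
    [[-1,0,0,0,0],[-1,0,0,0,0],[-1,0,0,0,0],[-1,0,0,0,0]],
  ],
  squeeze=30,
)

```text
time_s: 10.62
tcp_pos: [0.5697, 0.192, 0.1416]
eef_rot: [179.9, 0.0, -173.1]
contact_force: [-2.5, 6.8, -1.1]
gripper_width: 0.0134
gripper_force: 30.0
```

Emit:
drive_tool(
  increments=[
    [[-1,0,0,-0.025,0],[-1,0,0,-0.05,0],[-1,0,0,-0.075,0],[-1,0,0,-0.1,0],[-1,0,0,-0.12,0]],
  ],
)

```text
time_s: 11.25
tcp_pos: [0.5733, 0.1926, 0.1568]
eef_rot: [179.8, 0.4, -173.1]
contact_force: [14.0, 4.3, -7.5]
gripper_width: 0.0131
gripper_force: 30.0
```

Emit:
drive_tool(
  increments=[
    [[-1,0,0,0,0],[-0.2,0,0,0,0],[-0.2,0,0,0,0],[-0.2,0.04,0,0,0],[-0.2,0.12,0,0,0]],
  ],
)

```text
time_s: 11.88
tcp_pos: [0.5552, 0.1884, 0.1557]
eef_rot: [-180.0, -0.0, -173.2]
contact_force: [0.7, 0.1, 0.1]
gripper_width: 0.0347
gripper_force: 0.0
```

Emit:
drive_tool(
  increments=[
    [[-0.2,0.15,0,0,0],[-0.2,0.3,0,0,0],[-0.2,0.5,0,0,0],[-0.2,0.7,0,-0.2,0],[-0.2,0.9,0,-0.5,0]],
  ],
)

```text
time_s: 12.5
tcp_pos: [0.4466, 0.1749, 0.2157]
eef_rot: [-179.9, -0.1, -173.2]
contact_force: [0.7, 2.1, 0.6]
gripper_width: 0.0354
gripper_force: 0.0
```

Run:
```python
from h import *
p=np.load("p.npy")
cv2.imwrite("pics/top6.png",capture("top")[:,:,::-1])
for f in("top0","top5","top6"):
    g=cv2.imread(f"pics/{f}.png",0)[:,140:166]; print(f,[(i,[(int(j[0])+140,int(j[-1])+140) for j in [np.where(g[i,6:]<85)[0]+6] if len(j)]) for i in (178,182,186,190,193,195,197,199)])
def kn(th): return world(p,lidpt(.228,.006,0,th))[0]
print(kn(1.13),[tool(kn(1.13)+[0,0,d-.008]) for d in(.0,.1)],r.get_state()["tcp_pos"],r.get_state()["joints"].round(0))
s=r.get_state()
```

```text
top0 [(178, [(153, 160)]), (182, [(153, 161)]), (186, [(154, 161)]), (190, [(154, 162)]), (193, [(155, 162)]), (195, [(146, 162)]), (197, [(146, 163)]), (199, [(146, 162)])]
top5 [(178, [(147, 155)]), (182, [(147, 155)]), (186, [(148, 155)]), (190, [(148, 155)]), (193, [(148, 155)]), (195, [(146, 155)]), (197, [(146, 148)]), (199, [(146, 149)])]
top6 [(178, [(146, 153)]), (182, [(146, 153)]), (186, [(146, 153)]), (190, [(146, 153)]), (193, [(148, 152)]), (195, [(146, 147)]), (197, [(146, 148)]), (199, [(146, 149)])]
[0.62353634 0.05744555 0.29376594] [array([-1.3485, -1.1501, -0.5347]), array([-1.3519, -1.1483, -1.3681])] [0.44664318 0.17532275 0.22122718] [  45.    2.  -25.    0.  -63. -128.]
```

Emit:
drive_tool(
  increments=[
    [[0.4,-0.05,-0.1,-0.2,0],[0.4,-0.1,-0.25,-0.4,0],[0.4,-0.2,-0.4,-0.6,0],[0.4,-0.3,-0.55,-0.8,0],[0.4,-0.45,-0.7,-1,0]],
  ],
)

```text
time_s: 13.18
tcp_pos: [0.5116, 0.0981, 0.337]
eef_rot: [180.0, 0.0, -173.2]
contact_force: [1.0, 0.5, -0.6]
gripper_width: 0.0612
gripper_force: 0.0
```

Run:
```python
from h import *
p=np.load("p.npy")
a,b=world(p,lidpt(.228,.006,0,1.13))[0],world(p,lidpt(.228,.006,0,1.13))[0]
print([tool(a+[0,0,d-.008]) for d in(.0,.06)],r.get_state()["tcp_pos"])
ct,cs=camera_model("top"),camera_model("scene")
```

```text
[array([-0.8853, -0.4476,  0.4273]), array([-0.8855, -0.4474, -0.0727])] [0.51163312 0.09808344 0.33701575]
```

Emit:
drive_tool(
  increments=[
    [[0.4,-0.15,-0.1,-0.08,0],[0.4,-0.35,-0.2,-0.08,0],[0.4,-0.55,-0.3,-0.08,0],[0.4,-0.75,-0.4,-0.08,0],[0.4,-0.88,-0.448,-0.08,0]],
  ],
)

```text
time_s: 13.8
tcp_pos: [0.6237, 0.0576, 0.3452]
eef_rot: [-180.0, -0.0, -173.2]
contact_force: [-0.6, 0.2, -0.0]
gripper_width: 0.0616
gripper_force: 0.0
```

Run:
```python
from h import *
p=np.load("p.npy")
for n in("top","wrist","scene"): cv2.imwrite(f"pics/{n}7.png",capture(n)[:,:,::-1])
a=world(p,lidpt(.228,.006,0,1.13))[0]
print(tool(a+[0,0,-.008]),r.get_state()["tcp_pos"])
w,s=cv2.imread("pics/wrist7.png"),cv2.imread("pics/scene7.png")
cv2.imwrite("pics/m7.png",np.hstack([cv2.resize(w[220:,120:440],(400,250)),cv2.resize(s[40:165,280:480],(400,250))]))
```

```text
[-0.0021 -0.0046  0.4933] [0.62328337 0.05796959 0.34495912]
```

View pics/m7.png

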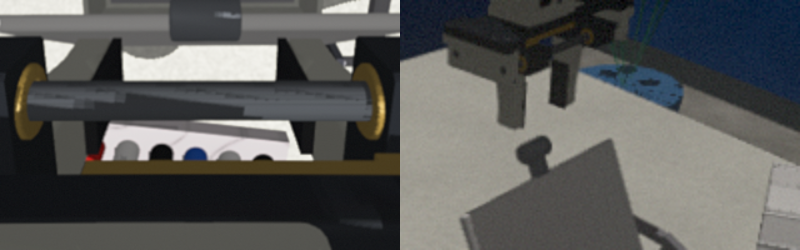

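Run:
```python
from h import *
p=np.load("p.npy"); c=camera_model("wrist")
for th in(1.09,1.11,1.13): a=world(p,lidpt(.228,.006,0,th)); print(th,a,proj(c,a))
print(ray(c,(284,236),.294),r.get_state()["tcp_pos"])
```

```text
1.09 [[0.61531962 0.0564657  0.28992585]] [[277.72045342 228.60917149]]
1.11 [[0.61940891 0.05695335 0.29188727]] [[277.71157864 235.94614538]]
1.13 [[0.62353634 0.05744555 0.29376594]] [[277.70310758 243.34866858]]
[0.61823897 0.06069186 0.294     ] [0.62328337 0.05796959 0.34495912]
```

Run:
```python
import cv2
w=cv2.imread("pics/wrist7.png")
cv2.imwrite("pics/w7c.png",cv2.resize(w[140:340,180:400],(660,600)))
```

```text
(no output)
```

View pics/w7c.png

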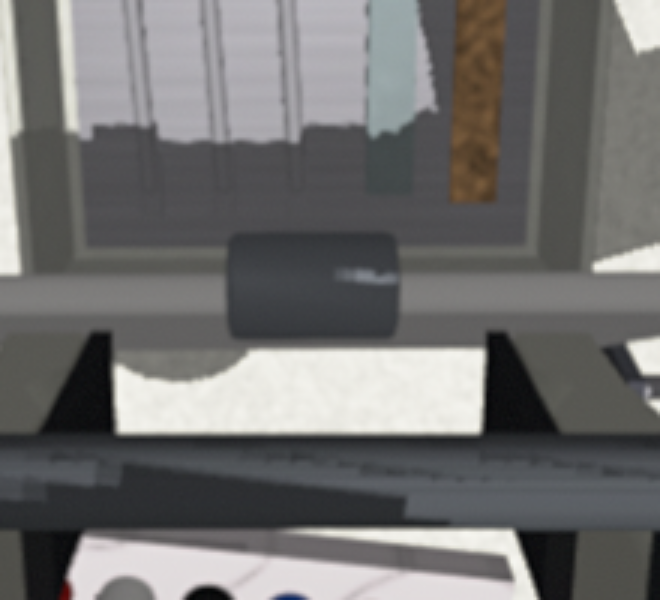

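Emit:
drive_tool(
  increments=[
    [[0.4,0.037,0.026,0.1,0],[0.4,0.037,0.026,0.25,0],[0.4,0.037,0.026,0.38,0],[0.4,0.037,0.026,0.45,0],[0.4,0.037,0.026,0.48,0]],
  ],
)

```text
time_s: 14.58
tcp_pos: [0.6184, 0.0606, 0.2876]
eef_rot: [-180.0, -0.0, -173.2]
contact_force: [-0.9, -0.3, 0.5]
gripper_width: 0.0612
gripper_force: 0.0
```

Emit:
drive_tool(
  increments=[
    [[-0.4,0,0,0,0],[-0.6,0,0,0,0],[-0.6,0,0,0,0],[-0.6,0,0,0,0]],
  ],
  squeeze=12,
)

```text
time_s: 15.08
tcp_pos: [0.6189, 0.0594, 0.2883]
eef_rot: [-179.9, 0.0, -173.2]
contact_force: [0.8, -4.9, -0.9]
gripper_width: 0.0337
gripper_force: 12.0
```

Run:
```python
from h import *
p=np.load("p.npy"); s=r.get_state()
g=s["tcp_pos"]+[0,0,.008]; cg=case(p,g[None])[0]; print(s["gripper_width"],s["gripper_force"],cg)
# hinge-relative angle of held point
d=cg-[.1,0,.085]; rad=np.hypot(d[0],d[2]); phi=np.arctan2(d[2],-d[0]); print(rad,phi)
R=.2281; off=np.arctan2(.006,.228)
n=np.array
k=lambda ph:n([-R*np.cos(ph),R*np.sin(ph)])
for ph in np.linspace(phi,off,18): 
    v=(k(ph)-k(phi))/.12; print(round(ph,3),"tx",round(-v[0],3),"tz",round(-v[1],3))
```

```text
0.03369378201352549 12.003487944602966 [0.00378148 0.00249384 0.29633656]
0.2322092682177626 1.1435554954912113
1.144 tx -0.0 tz -0.0
1.078 tx 0.112 tz 0.055
1.012 tx 0.22 tz 0.118
0.946 tx 0.324 tz 0.188
0.881 tx 0.422 tz 0.264
0.815 tx 0.516 tz 0.347
0.749 tx 0.604 tz 0.435
0.684 tx 0.686 tz 0.53
0.618 tx 0.762 tz 0.629
0.552 tx 0.831 tz 0.733
0.486 tx 0.893 tz 0.842
0.421 tx 0.948 tz 0.954
0.355 tx 0.995 tz 1.069
0.289 tx 1.034 tz 1.188
0.223 tx 1.066 tz 1.309
0.158 tx 1.09 tz 1.431
0.092 tx 1.105 tz 1.555
0.026 tx 1.113 tz 1.68
```

Emit:
drive_tool(
  increments=[
    [[-0.6,0.112,0,0.055,0],[-0.6,0.22,0,0.118,0],[-0.6,0.324,0,0.188,0],[-0.6,0.422,0,0.264,0],[-0.6,0.516,0,0.347,0]],
  ],
)

```text
time_s: 15.7
tcp_pos: [0.5573, 0.0517, 0.2474]
eef_rot: [-179.9, 0.1, -173.2]
contact_force: [1.4, -6.2, 3.8]
gripper_width: 0.0337
gripper_force: 12.0
```

Emit:
drive_tool(
  increments=[
    [[-0.6,0.088,0,0.088,0],[-0.6,0.17,0,0.183,0],[-0.6,0.246,0,0.282,0],[-0.6,0.315,0,0.386,0],[-0.6,0.377,0,0.495,0]],
  ],
)

```text
time_s: 16.32
tcp_pos: [0.5116, 0.0461, 0.1873]
eef_rot: [-179.9, -0.0, -173.2]
contact_force: [-1.2, -7.9, 1.9]
gripper_width: 0.0339
gripper_force: 12.0
```

Emit:
drive_tool(
  increments=[
    [[-0.6,0.055,0,0.112,0],[-0.6,0.102,0,0.227,0],[-0.6,0.141,0,0.346,0],[-0.6,0.173,0,0.467,0],[-0.6,0.197,0,0.589,0]],
  ],
)

```text
time_s: 16.95
tcp_pos: [0.4876, 0.0432, 0.1159]
eef_rot: [-179.9, -0.1, -173.2]
contact_force: [-0.7, -9.2, 2.0]
gripper_width: 0.034
gripper_force: 12.0
```

Run:
```python
from h import *
p=np.load("p.npy"); s=r.get_state()
cg=case(p,s["tcp_pos"][None]+[0,0,.008])[0]; d=cg-[.1,0,.085]; print(cg,np.hypot(d[0],d[2]),np.arctan2(d[2],-d[0]),s["contact_force"])
```

```text
[-0.12849507  0.00190079  0.12393597] 0.23178871289516564 0.1687806524874217 [-0.65665406 -9.18411161  2.0247972 ]
```

Emit:
drive_tool(
  increments=[
    [[-0.6,0.008,0,0.06,0],[-0.6,0.014,0,0.12,0],[-0.6,0.018,0,0.17,0],[-0.6,0.02,0,0.21,0],[-0.6,0.022,0,0.24,0]],
  ],
)

```text
time_s: 17.58
tcp_pos: [0.4847, 0.0428, 0.0871]
eef_rot: [-179.9, -0.2, -173.2]
contact_force: [-1.1, -9.4, 1.5]
gripper_width: 0.0339
gripper_force: 12.0
```

Emit:
drive_tool(
  increments=[
    [[-0.6,0,0,0.01,0],[-0.6,0,0,0.02,0],[-0.6,0,0,0.03,0],[-0.6,0,0,0.04,0],[-0.6,0,0,0.05,0]],
  ],
)

```text
time_s: 18.2
tcp_pos: [0.4848, 0.0428, 0.0821]
eef_rot: [-179.8, -0.2, -173.2]
contact_force: [-6.9, -8.8, 17.1]
gripper_width: 0.0339
gripper_force: 12.0
```

Emit:
drive_tool(
  increments=[
    [[-0.6,0,0,0.01,0],[-0.6,0,0,0.01,0],[0.4,0,0,0,0],[0.4,0,0,0,0],[0.4,0,0,0,0]],
  ],
)

```text
time_s: 18.82
tcp_pos: [0.4863, 0.0449, 0.0814]
eef_rot: [180.0, 0.0, -173.2]
contact_force: [-0.1, -0.2, -0.5]
gripper_width: 0.0576
gripper_force: 0.0
```

Emit:
drive_tool(
  increments=[
    [[0.4,0.02,0,-0.1,0],[0.4,0.04,0,-0.3,0],[0.4,0.1,0,-0.5,0],[0.4,0.2,0,-0.7,0],[0.4,0.3,0,-1,0]],
  ],
)

```text
time_s: 19.45
tcp_pos: [0.4494, 0.0402, 0.2024]
eef_rot: [-180.0, -0.1, -173.2]
contact_force: [0.6, 0.6, 0.5]
gripper_width: 0.0612
gripper_force: 0.0
```

Run:
```python
from h import *
for n in("top","scene"): cv2.imwrite(f"pics/{n}9.png",capture(n)[:,:,::-1])
t,s=cv2.imread("pics/top9.png"),cv2.imread("pics/scene9.png")
cv2.imwrite("pics/m9.png",np.hstack([cv2.resize(t[80:280,110:330],(400,364)),cv2.resize(s[80:280,230:450],(400,364))]))
print(r.get_state()["contact_force"])
```

```text
[0.34195591 0.53249591 0.52693928]
```

View pics/m9.png

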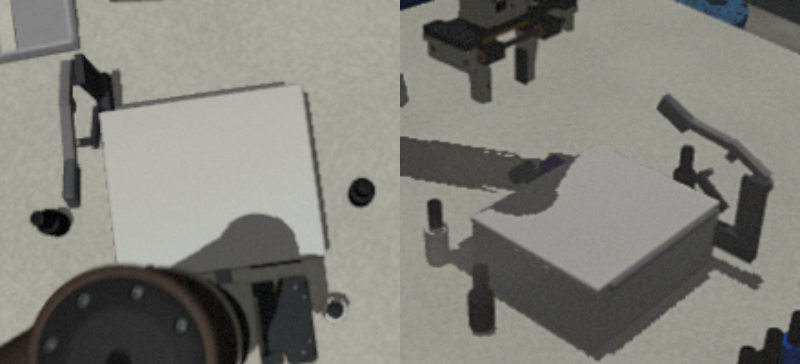

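The views show the lid flat on the case at about (600,220) in the scene half, the stay raised with its grip at about (680,110), all three bottles standing, and the gripper clear of everything.

```bash
python3 -c "
from plant import job
print(job.close_job())"
```

```text
the job is handed in; nothing more can be done
None
```

The stay is raised to about 0.39 rad (estimated from the top camera) and the lid was lowered gently until fully shut. The three nail-polish bottles still stand in place, the arm stands clear, and the job is handed in; no verdict came back.

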